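Find the loose manifold bolt and hold its cap open

ROBOT

A 6-joint arm with a two-finger parallel gripper is mounted at the origin on the work surface. World frame = base frame: x ahead of the robot, y to its left, z up, the work surface at z = 0. Lengths are in m, angles in degrees, forces in N, time in s.
With the tool pointing down it reaches from about 0.3 to 0.875 m from the base axis. Payload 6.4 kg.
Tool frame: the origin (TCP) lies at the very end of the fingers, on their centre line; the grasp point (between the pads) lies 19 mm behind it; z points along the fingers, y is the direction in which the jaws open and shut (so a half turn about z gives the same grasp; the last joint's range is limited). The gripper opens to 85 mm and grips with 20 to 120 N. Pads are 22 mm wide; open, the fingers measure 114 mm over their backs; the gripper's body (76 mm by 85 mm) begins 54 mm behind the grasp point. The pads swing forward as they close: fully open they stand 13 mm farther back than shut.
Start: joints at [-77.653, 10.359, 92.074, -0, 77.567, -11.82], TCP at [0.235, -0.525, 0.231] pointing down, gripper open.
Joint ranges: [-171.53, 171.53], [-51.25, 118.39], [17.06, 147.69], [-65.23, 245.23], [0, 150.52], [-178.68, 178.68]. Speed limits (degrees/s): [147.25, 147.25, 172.46, 180, 180, 180].

INTERFACE

Orientations are given as [roll, pitch, yaw] about the fixed x, y, z axes, in that order (R = Rz(yaw) Ry(pitch) Rx(roll)).
In Python, from plant import telemetry, vision, job gives the robot as it stands.
- The arm moves only by the tool apply_moves, never from a script. Its argument "deltas" is a list of rows, each a list of 7 numbers: the shift along the tool's x, y, z in mm, then the turn, a rotation vector about the tool's x, y, z in degrees, then the opening, from 0 (shut) to 1 (fully open). A call has exactly 5 rows; each row shifts and turns the pose as measured when the row begins, along the tool's axes as they then stand; what a row does not reach is not made up. A row lasts 1/12 s, in which the tool goes at most 41.7 mm and 7.16 degrees, less where a joint would pass 70% of its speed; a pose out of reach is approached as far as the arm can. A call is refused whole if a number of a shift passes 41.7 or a number of a turn 7.16, either way. A call with a gripper value outside its range is refused whole. The fingers move at their own pace and stop on an object; "force" is the grip in N (left out, the last holds). Time passes only in rows, so rows that do not move let the fingers close, or fill a call up. It gives the time, the measured TCP pose, the force and the opening at its end, in the units of the state.
- telemetry.sense(): the state, without advancing time (a new reading comes with each control period).
- vision.camera(name): name is "scene" or "top" or "wrist"; returns the picture (420x560x3 uint8, red, green, blue); there is no depth.
- vision.camera_model(name): a dict with "fovy" (degrees; the focal length in pixels is half the picture's height over the tangent of half this angle, whatever the lens; pixels are square), "cx", "cy" (the principal point, pixels), "R" (3x3) and "t" (3): a world point X has camera coordinates R X + t. Camera axes: x right, y down, z forward; pixel columns grow to the right and rows downward; lengths in m; the calibration is good to about 2 mm. A picture is of the moment at which its call begins: read the wrist's pose just before it. camera_model takes no time and is no camera call; for the wrist camera it gives the pose at the moment of the call.
- job.sign_off(): hands the job in, once; it reports no verdict.
The state is a dict: "clock": time; "joint_positions": joint angles; "qd": joint speeds; "joint_torque": joint torques, N m; "tcp_pos": TCP position; "ee_rot": TCP orientation; "ft_force": force on the tool from outside, world axes, zero at the start; "moment": the same for the moment, N m; "width": finger opening in m.
Only numpy, scipy, OpenCV 4.12 (cv2) and the standard library are available. Lean on these libraries where they do the work, as an engineer would, in place of code of your own. Each camera call takes 0.05 s, during which the arm holds its last target. There are 200 camera calls.

TASK

Stop the pump with the red key and then vent the rig with the yellow key, one at a time; leave the green key alone. Then tap the manifold's three brass bolts from above, one after another, until you find the loose one, which sinks and stays down, and lift the blue cap behind that bolt to about two thirds open or more. Finish while still holding that cap up with the gripper, with the other two caps left shut and the things around left where they are.

Things in the scene. Friction and masses are not known exactly. Their poses are not given: they have to be found in the camera images.
- manifold: aluminium valve manifold block fixed to the bench, 140 mm (its x) by 290 mm (its y) by 50 mm high; origin at the centre of its underside. It carries three stations in a row along its y, at y = +90, 0 and -90 mm. At each: a brass hexagon bolt (25 mm wide) standing up at x = -45 mm, on the robot's side, and straight behind it (+x) the blue hinged cap that belongs to this bolt. Brass pipe stubs stick out 24 mm from its front face
- control_box: black pump control box with an orange front edge, 100 mm (its x) by 190 mm (its y) by 45 mm high, fixed; origin at the centre of its underside. A red, a yellow and a green key stand in a row along its y, 55 mm apart, in any order, with grey housings
- key_red_top (a point): centre of the top of the round red spring key (pump stop), 26 mm in diameter; pressed straight down
- key_red (a joint): how far the red key is pressed: 0 up, 0.006 m fully down (about 5 N there); it springs back when let go. It counts as pressed beyond 0.004 m
- key_yellow_top (a point): centre of the top of the round yellow spring key (vent), 26 mm in diameter; pressed straight down
- key_yellow (a joint): how far the yellow key is pressed: 0 up, 0.006 m fully down (about 5 N there); it springs back when let go. It counts as pressed beyond 0.004 m
- key_green_top (a point): centre of the top of the round green spring key (pump start), 26 mm in diameter; pressed straight down
- key_green (a joint): how far the green key is pressed: 0 up, 0.006 m fully down (about 5 N there); it springs back when let go. It counts as pressed beyond 0.004 m
- bolt_1_top (a point): centre of the top of bolt 1's brass head, 73.5 mm above the bench at the start; at y = 90 mm on the manifold. All three look alike and stand equally high
- bolt_1 (a joint): how far bolt 1 has sunk, m: 0 at the start. A tight bolt gives only about 1 mm under a push of 10 N; the loose one slides down 0.008 m to its stop against about 3 N of friction and stays down. Any of the three may be the loose one
- cap_1_bar (a point): middle of the black grip bar of cap 1 (the cap behind bolt 1). The bar is round, 14 mm thick, 30 mm long along the manifold's y with flat free ends, its axis 25 mm above the top of the cap's 6 mm plate (which is 62 by 34 mm, with its top 57 mm above the bench). It can be pinched on its two ends from above and turns between the pads. The hinge axis is parallel to the manifold's y, 50 mm behind (manifold +x) and 28 mm below this point when shut
- cap_1 (a joint): opening angle of cap 1, rad: 0 shut (flat), 1.3 fully open; the bar's edge rises and swings back over the hinge. A spring shuts it when let go (2 N or less at the bar to hold it)
- bolt_2_top (a point): centre of the top of bolt 2's brass head, 73.5 mm above the bench at the start; at y = 0 mm on the manifold. All three look alike and stand equally high
- bolt_2 (a joint): how far bolt 2 has sunk, m: 0 at the start. A tight bolt gives only about 1 mm under a push of 10 N; the loose one slides down 0.008 m to its stop against about 3 N of friction and stays down. Any of the three may be the loose one
- cap_2_bar (a point): middle of the black grip bar of cap 2 (the cap behind bolt 2). The bar is round, 14 mm thick, 30 mm long along the manifold's y with flat free ends, its axis 25 mm above the top of the cap's 6 mm plate (which is 62 by 34 mm, with its top 57 mm above the bench). It can be pinched on its two ends from above and turns between the pads. The hinge axis is parallel to the manifold's y, 50 mm behind (manifold +x) and 28 mm below this point when shut
- cap_2 (a joint): opening angle of cap 2, rad: 0 shut (flat), 1.3 fully open; the bar's edge rises and swings back over the hinge. A spring shuts it when let go (2 N or less at the bar to hold it)
- bolt_3_top (a point): centre of the top of bolt 3's brass head, 73.5 mm above the bench at the start; at y = -90 mm on the manifold. All three look alike and stand equally high
- bolt_3 (a joint): how far bolt 3 has sunk, m: 0 at the start. A tight bolt gives only about 1 mm under a push of 10 N; the loose one slides down 0.008 m to its stop against about 3 N of friction and stays down. Any of the three may be the loose one
- cap_3_bar (a point): middle of the black grip bar of cap 3 (the cap behind bolt 3). The bar is round, 14 mm thick, 30 mm long along the manifold's y with flat free ends, its axis 25 mm above the top of the cap's 6 mm plate (which is 62 by 34 mm, with its top 57 mm above the bench). It can be pinched on its two ends from above and turns between the pads. The hinge axis is parallel to the manifold's y, 50 mm behind (manifold +x) and 28 mm below this point when shut
- cap_3 (a joint): opening angle of cap 3, rad: 0 shut (flat), 1.3 fully open; the bar's edge rises and swings back over the hinge. A spring shuts it when let go (2 N or less at the bar to hold it)
- gauge: bystander: round steel pressure gauge, 84 mm across, 36 mm high, lying face up; origin under its centre
- adapter: bystander: small brass adapter, 28 mm wide, 40 mm tall; origin under its centre
- spanner: bystander: steel spanner lying flat
- driver: bystander: screwdriver lying flat

How it is judged (in metres and radians):
On the way, in this order (a step that is already met when the one before it is completed fails the run):
1. the red key is pressed down, the others up (value of joint key_red above 0.004 m and value of joint each of key_yellow, key_green below 0.002 m), for 0.05 s.
2. then the yellow key is pressed down, the others up (value of joint key_yellow above 0.004 m and value of joint each of key_red, key_green below 0.002 m), for 0.05 s.
3. then the loose bolt is found: tapped down more than 5 mm (value of joint any of bolt_1, bolt_2, bolt_3 above 0.005 m), for 0.1 s.
4. the cap of the loose bolt is lifted open by the fingers (((value of joint bolt_1 above 0.005 m and value of joint cap_1 above 0.8 rad and contact force between the fingers and cap_1 above 0.3 N and velocity of joint cap_1 between -0.25 and 0.25 rad/s and value of joint each of cap_2, cap_3 below 0.15 rad and value of joint each of bolt_2, bolt_3 below 0.004 m) or (value of joint bolt_2 above 0.005 m and value of joint cap_2 above 0.8 rad and contact force between the fingers and cap_2 above 0.3 N and velocity of joint cap_2 between -0.25 and 0.25 rad/s and value of joint each of cap_1, cap_3 below 0.15 rad and value of joint each of bolt_1, bolt_3 below 0.004 m) or (value of joint bolt_3 above 0.005 m and value of joint cap_3 above 0.8 rad and contact force between the fingers and cap_3 above 0.3 N and velocity of joint cap_3 between -0.25 and 0.25 rad/s and value of joint each of cap_1, cap_2 below 0.15 rad and value of joint each of bolt_1, bolt_2 below 0.004 m))), for 0.2 s.
At the end, for the whole second after the job is handed in: The loose bolt is down more than 5 mm and the other two are not; the cap behind it is held more than 0.8 rad open (of 1.3), still (under 0.25 rad/s), by the fingers (contact over 0.3 N); the other two caps are shut (under 0.15 rad); all keys are up; no bystander is more than 30 mm from its start (((value of joint bolt_1 above 0.005 m and value of joint cap_1 above 0.8 rad and contact force between the fingers and cap_1 above 0.3 N and velocity of joint cap_1 between -0.25 and 0.25 rad/s and value of joint each of cap_2, cap_3 below 0.15 rad and value of joint each of bolt_2, bolt_3 below 0.004 m) or (value of joint bolt_2 above 0.005 m and value of joint cap_2 above 0.8 rad and contact force between the fingers and cap_2 above 0.3 N and velocity of joint cap_2 between -0.25 and 0.25 rad/s and value of joint each of cap_1, cap_3 below 0.15 rad and value of joint each of bolt_1, bolt_3 below 0.004 m) or (value of joint bolt_3 above 0.005 m and value of joint cap_3 above 0.8 rad and contact force between the fingers and cap_3 above 0.3 N and velocity of joint cap_3 between -0.25 and 0.25 rad/s and value of joint each of cap_1, cap_2 below 0.15 rad and value of joint each of bolt_1, bolt_2 below 0.004 m)) and value of joint each of key_red, key_yellow, key_green below 0.002 m and not (distance of any of gauge, adapter, spanner, driver from where it was at the start of the episode above 0.03 m)); the arm keeps its last pose, push and grip.
It fails at once if the green key is pressed (value of joint key_green above 0.003 m).
It fails at once if a cap is opened whose bolt has not been found loose ((value of joint cap_1 above 0.35 rad and value of joint bolt_1 below 0.004 m) or (value of joint cap_2 above 0.35 rad and value of joint bolt_2 below 0.004 m) or (value of joint cap_3 above 0.35 rad and value of joint bolt_3 below 0.004 m)).
It fails at once if a bystander is moved more than 30 mm (distance of any of gauge, adapter, spanner, driver from where it was at the start of the episode above 0.03 m).
It also fails if it takes over 51 s, if anything falls off the work surface, if the arm or the gripper's body presses on something with over 40 N, if the wrist force passes 120 N, or if a joint passes its speed limit or range.

## Working session

There is one attempt and no reset: what is moved stays moved. The work goes in short steps, Python scripts to look and compute and a tool call to move; the robot and the scene stay as the last step left them, time stands still between calls to the robot, and variables do not carry over. Pictures are saved under pics/ and viewed, about 8 in all and at most 12, crops included, and the job is handed in when it is done.

Besides the shell and the picture viewer there is one more tool, called after "Request:" as name(argument=value, ...), one argument or row to a line, values as JSON. apply_moves: Moves the arm, as the interface text tells. Its arguments: {"type":"object","properties":{"deltas":{"type":"array"},"force":{"type":"number"}},"required":["deltas"]}

```bash
mkdir -p pics; python3 - <<'E'
from plant import telemetry, vision
import cv2,numpy as np
print(telemetry.sense())
for n in("scene","top"):
    m=vision.camera_model(n);print(n,m)
    im=vision.camera(n);cv2.imwrite(f"pics/{n}0.png",im[:,:,::-1])
E
```

```text
{'clock': 0.0, 'joint_positions': array([-7.76534228e+01,  1.04004547e+01,  9.21323989e+01, -1.99142968e-03,
        7.75666644e+01, -1.18206100e+01]), 'qd': array([ 0.0701851 , -0.05864571,  0.04045906,  0.09944374,  0.05951808,
        0.00168479]), 'joint_torque': array([-1.36330498e-03, -4.44872725e+01, -3.51343131e+01, -3.29919594e-04,
        9.14947770e-03,  3.46860546e-06]), 'tcp_pos': array([ 0.23528567, -0.52405025,  0.230392  ]), 'ee_rot': array([-1.79902194e+02, -1.84833206e-02,  2.41676019e+01]), 'ft_force': array([ 0.69104599, -0.32505396,  0.12828874]), 'moment': array([-0.02027739, -0.00953769,  0.00122615]), 'width': 0.08526726878640481}
scene {'fovy': 51.47789904947718, 'cx': 286.01149897829646, 'cy': 214.43024689503483, 'R': array([[ 0.7548484 ,  0.65577758, -0.01263543],
       [ 0.49588497, -0.58319737, -0.64341194],
       [-0.42930407,  0.47941276, -0.76541585]]), 't': array([-0.43417435, -0.17858149,  1.21127442])}
top {'fovy': 52.265159044724584, 'cx': 272.68576933434946, 'cy': 205.16714911825366, 'R': array([[ 1.12945681e-02, -9.99936032e-01,  6.03561867e-04],
       [-9.93902932e-01, -1.12926247e-02, -1.09678799e-01],
       [ 1.09678599e-01,  6.38892756e-04, -9.93966899e-01]]), 't': array([0.03316046, 0.55373782, 0.82686102])}
```

View pics/top0.png

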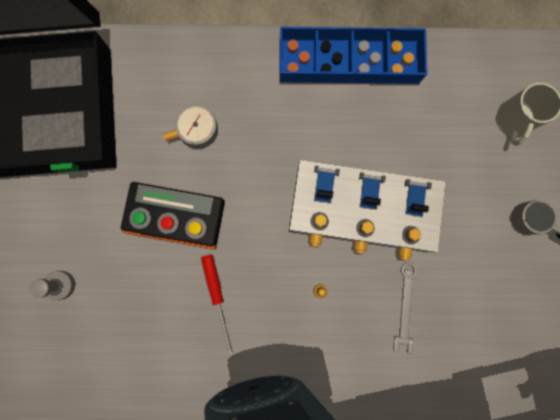

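View pics/scene0.png

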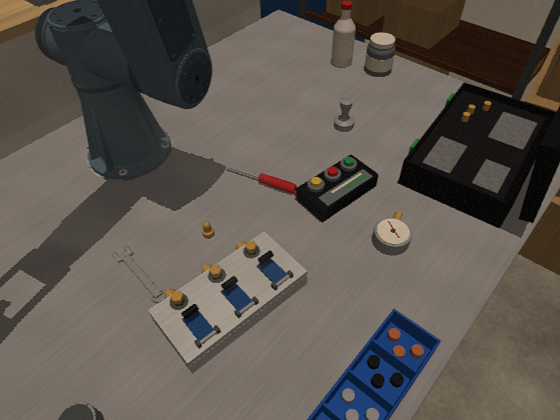

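```bash
cat > h.py <<'E'
import cv2,numpy as np
from plant import telemetry, vision
def K(n):
    m=vision.camera_model(n);f=210/np.tan(np.radians(m["fovy"]/2))
    R,t=np.array(m["R"]),np.array(m["t"])
    return f,m["cx"],m["cy"],R,t
def ray(n,uv):
    f,cx,cy,R,t=K(n);d=R.T@np.array([(uv[0]-cx)/f,(uv[1]-cy)/f,1]);return -R.T@t,d
def plane(n,uv,z):
    c,d=ray(n,uv);return c+d*(z-c[2])/d[2]
def tri(a,b):
    (c,d),(e,g)=ray("top",a),ray("scene",b)
    s=np.linalg.lstsq(np.c_[d,-g],e-c,rcond=None)[0]
    p,q=c+d*s[0],e+g*s[1];return (p+q)/2,np.linalg.norm(p-q)
def proj(n,X):
    f,cx,cy,R,t=K(n);p=R@X+t;return np.array([cx+f*p[0]/p[2],cy+f*p[1]/p[2]])
E
python3 - <<'E'
from h import *
I={n:cv2.imread(f"pics/{n}0.png") for n in("top","scene")}
def blob(n,uv,col,r=13):
    hsv=cv2.cvtColor(I[n],cv2.COLOR_BGR2HSV);h,s,v=cv2.split(hsv)
    if col=="red":m=((h<8)|(h>172))&(s>150)&(v>90)
    elif col=="yellow":m=(h>14)&(h<34)&(s>120)&(v>110)
    elif col=="green":m=(h>45)&(h<85)&(s>120)&(v>60)
    elif col=="brass":m=(h>10)&(h<26)&(s>110)&(v>150 if n=="top" else v>120)
    elif col=="black":m=v<45
    w=np.zeros(m.shape,bool);w[uv[1]-r:uv[1]+r+1,uv[0]-r:uv[0]+r+1]=1
    k,l,st,c=cv2.connectedComponentsWithStats((m&w).astype(np.uint8))
    i=1+np.argmax(st[1:,4]);return c[i],st[i]
for name,a,b,col,r in [("red",(168,223),(333,172),"red",12),("yellow",(195,228),(316,184),"yellow",12),("green",(139,218),(350,161),"green",12),
 ("bolt1",(320,220),(251,247),"brass",11),("bolt2",(367,228),(216,271),"brass",11),("bolt3",(413,235),(178,298),"brass",11),
 ("bar1",(324,197),(266,257),"black",13),("bar2",(370,205),(230,283),"black",13),("bar3",(417,210),(190,312),"black",13)]:
    (u,s1),(v,s2)=blob("top",a,col,r),blob("scene",b,col,r)
    X,e=tri(u,v);print(name,u.round(1),s1,v.round(1),s2,(X*1e3).round(1),"gap",round(e*1e3,1),"z-plane",(plane("top",u,.0735 if "bolt" in name else .085 if "bar" in name else X[2])*1e3).round(1))
big=[cv2.resize(I[n][y:y+100,x:x+170],None,fx=4.5,fy=2.9*4.5/2.9) for n,x,y in(("top",285,155),)]
cv2.imwrite("pics/c1.png",big[0])
E
```

```text
red [166.5 222.5] [160 217  14  12 127] [332.4 169.9] [328 167  10   7  60] [514.1 242.1  66.7] gap 1.1 z-plane [513.7 241.6  66.7]
yellow [194.7 227.7] [188 221  14  14 150] [315.6 180.1] [311 177  10   7  61] [504.9 188.   67.5] gap 1.3 z-plane [504.5 187.5  67.5]
green [138.6 217.5] [133 212  13  12 121] [348.6 160. ] [344 157  10   8  57] [523.3 296.2  66.2] gap 1.6 z-plane [522.7 295.6  66.2]
bolt1 [320.4 219.8] [315 214  12  12 107] [248.5 244.4] [240 241  16   9  92] [520.7 -52.3  74.3] gap 3.0 z-plane [521.7 -51.3  73.5]
bolt2 [367.6 226.9] [362 221  12  12 107] [212.8 268.4] [205 264  16  10 111] [ 508.1 -141.4   75.4] gap 3.1 z-plane [ 509.2 -140.6   73.5]
bolt3 [414.9 233.9] [410 228  11  12 101] [174.3 294.4] [167 289  16  12 134] [ 496.  -229.8   76.4] gap 2.8 z-plane [ 497.  -229.6   73.5]
bar1 [324.1 193.9] [317 190  15   8  93] [265.3 257.4] [259 251  14  14 103] [570.6 -57.4  79.6] gap 0.6 z-plane [569.7 -56.9  85. ]
bar2 [370.9 200.9] [363 197  17   8 100] [229.2 283.7] [222 277  15  15 119] [ 558.4 -146.6   77.5] gap 0.2 z-plane [ 557.5 -144.8   85. ]
bar3 [418.  207.9] [410 204  18   8 104] [190.1 312.5] [182 304  16  17 152] [ 546.3 -236.    75.6] gap 0.2 z-plane [ 545.3 -232.9   85. ]
```

View pics/c1.png

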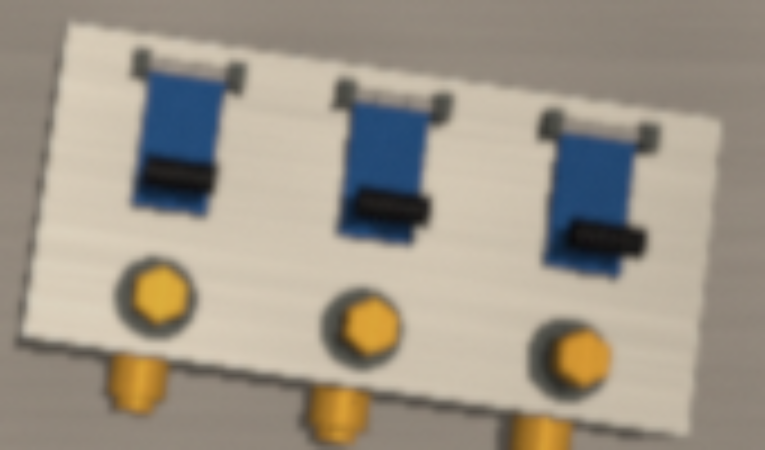

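```bash
cat > plan.py <<'E'
import sys,numpy as np
from h import *
from scipy.spatial.transform import Rotation as Ro
# plan.py x y z yaw n [mm,deg]: n equal rows in tool axes to reach target with tool down
x,y,z,yaw,n=map(float,sys.argv[1:6]);n=int(n)
s=telemetry.sense();p=s["tcp_pos"]*1e3;R=Ro.from_euler("xyz",s["ee_rot"],degrees=True)
G=Ro.from_euler("xyz",[180,0,yaw],degrees=True)
rv=(R.inv()*G).as_rotvec(degrees=True);d=(np.array([x,y,z])-p)/n
print("t",round(s["clock"],2),"p",p.round(1),"rpy",s["ee_rot"].round(1),"F",s["ft_force"].round(1),"w",round(s["width"],4))
for i in range(n):
    print(R.inv().apply(d).round(1),(rv/n).round(2)); R=R*Ro.from_rotvec(rv/n,degrees=True)
E
python3 plan.py 514 242 150 -8 21
```

```text
t 0.1 p [ 235.3 -524.1  230.4] rpy [-179.9   -0.    24.2] F [ 0.6 -0.1 -0.5] w 0.0855
[ 27.  -27.8   3.9] [-0.    0.    1.53]
[ 26.3 -28.6   3.9] [-0.    0.    1.53]
[ 25.5 -29.2   3.9] [-0.    0.    1.53]
[ 24.7 -29.9   3.9] [-0.    0.    1.53]
[ 23.9 -30.6   3.9] [-0.    0.    1.53]
[ 23.1 -31.2   3.9] [-0.    0.    1.53]
[ 22.2 -31.8   3.9] [-0.    0.    1.53]
[ 21.4 -32.4   3.9] [-0.    0.    1.53]
[ 20.5 -33.    3.9] [-0.    0.    1.53]
[ 19.6 -33.5   3.9] [-0.    0.    1.53]
[ 18.7 -34.    3.9] [-0.    0.    1.53]
[ 17.8 -34.5   3.9] [-0.    0.    1.53]
[ 16.9 -35.    3.9] [-0.    0.    1.53]
[ 15.9 -35.4   3.9] [-0.    0.    1.53]
[ 15.  -35.8   3.9] [-0.    0.    1.53]
[ 14.  -36.2   3.8] [-0.    0.    1.53]
[ 13.1 -36.6   3.8] [-0.    0.    1.53]
[ 12.1 -36.9   3.8] [-0.    0.    1.53]
[ 11.1 -37.2   3.8] [-0.    0.    1.53]
[ 10.1 -37.5   3.8] [-0.    0.    1.53]
[  9.1 -37.7   3.8] [-0.    0.    1.53]
```

Request:
apply_moves(
  deltas=[
    [27,-28,0,0,0,1.5,0],
    [26,-29,0,0,0,1.5,0],
    [25.5,-29,0,0,0,1.5,0],
    [25,-30,0,0,0,1.5,0],
    [24,-31,0,0,0,1.5,0],
  ],
  force=40,
)

```text
clock: 0.52
tcp_pos: [0.2996, -0.34, 0.2267]
ee_rot: [-179.7, 0.1, 15.8]
ft_force: [0.4, 0.0, 0.4]
width: 0.026
```

Request:
apply_moves(
  deltas=[
    [23,-31,0,0,0,1.5,0],
    [22,-32,0,0,0,1.5,0],
    [21,-32,0,0,0,1.5,0],
    [20.5,-33,0,0,0,1.5,0],
    [19.5,-33.5,0,0,0,1.5,0],
  ],
)

```text
clock: 0.93
tcp_pos: [0.368, -0.1491, 0.2258]
ee_rot: [-179.6, 0.1, 7.7]
ft_force: [1.1, 0.2, 0.9]
width: -0.0
```

Request:
apply_moves(
  deltas=[
    [18.5,-34,0,0,0,1.5,0],
    [18,-34.5,0,0,0,1.5,0],
    [17,-35,0,0,0,1.5,0],
    [16,-35.5,0,0,0,1.5,0],
    [15,-36,0,0,0,1.5,0],
  ],
)

```text
clock: 1.35
tcp_pos: [0.4387, 0.0424, 0.2267]
ee_rot: [-179.7, 0.1, -0.3]
ft_force: [0.2, -0.1, 0.8]
width: -0.0001
```

```bash
python3 plan.py 514 242 110 -8 10
```

```text
t 1.35 p [438.7  42.4 226.7] rpy [-1.797e+02  1.000e-01 -3.000e-01] F [ 0.2 -0.1  0.8] w -0.0001
[  7.4 -19.9  11.8] [-0.03  0.01  0.77]
[  7.2 -20.   11.8] [-0.03  0.01  0.77]
[  6.9 -20.1  11.8] [-0.03  0.01  0.77]
[  6.6 -20.2  11.7] [-0.03  0.01  0.77]
[  6.4 -20.3  11.7] [-0.03  0.01  0.77]
[  6.1 -20.4  11.7] [-0.03  0.01  0.77]
[  5.8 -20.5  11.7] [-0.03  0.01  0.77]
[  5.5 -20.6  11.7] [-0.03  0.01  0.77]
[  5.2 -20.7  11.7] [-0.03  0.01  0.77]
[  5.  -20.7  11.7] [-0.03  0.01  0.77]
```

Request:
apply_moves(
  deltas=[
    [15,-40,12,0,0,1.6,0],
    [14,-40,20,0,0,1.6,0],
    [13,-40,25,0,0,1.6,0],
    [12,-40,30,0,0,1.6,0],
    [10,-40,30,0,0,1.6,0],
  ],
)

```text
clock: 1.77
tcp_pos: [0.5066, 0.2149, 0.1342]
ee_rot: [-179.5, -0.6, -8.5]
ft_force: [1.2, 0.0, -0.3]
width: -0.0003
```

Request:
apply_moves(
  deltas=[
    [0,0,0,0,0,0,0],
    [0,0,0,0,0,0,0],
    [0,0,0,0,0,0,0],
    [0,0,0,0,0,0,0],
    [0,0,0,0,0,0,0],
  ],
)

```text
clock: 2.18
tcp_pos: [0.5021, 0.2187, 0.1259]
ee_rot: [-179.8, 0.2, -8.2]
ft_force: [-0.1, -0.5, 0.8]
width: 0.0
```

```bash
python3 plan.py 514 242 78 -8 2
```

```text
t 2.18 p [502.1 218.7 125.9] rpy [-179.8    0.2   -8.2] F [-0.1 -0.5  0.8] w 0.0
[  4.3 -12.3  24. ] [-0.12  0.08 -0.09]
[  4.3 -12.3  24. ] [-0.12  0.08 -0.09]
```

Request:
apply_moves(
  deltas=[
    [4.5,-12.5,10,0,0,0,0],
    [4.5,-12.5,10,0,0,0,0],
    [0,0,10,0,0,0,0],
    [0,0,10,0,0,0,0],
    [0,0,0,0,0,0,0],
  ],
)

```text
clock: 2.6
tcp_pos: [0.5192, 0.2383, 0.0917]
ee_rot: [-179.6, -0.5, -8.6]
ft_force: [-0.6, 0.9, 0.3]
width: 0.0001
```

```bash
python3 plan.py 514 242 66 -8 4; python3 - <<'E'
from h import *
im=vision.camera("scene")[110:260,240:440];cv2.imwrite("pics/k1.png",cv2.resize(im[:,:,::-1],None,fx=4,fy=4,interpolation=2))
E
```

```text
t 2.6 p [519.2 238.3  91.7] rpy [-179.6   -0.5   -8.6] F [-0.6  0.9  0.3] w 0.0001
[-1.5 -0.7  6.4] [-0.11 -0.13 -0.14]
[-1.5 -0.7  6.4] [-0.11 -0.13 -0.14]
[-1.4 -0.7  6.4] [-0.11 -0.13 -0.14]
[-1.4 -0.7  6.4] [-0.11 -0.13 -0.14]
```

View pics/k1.png

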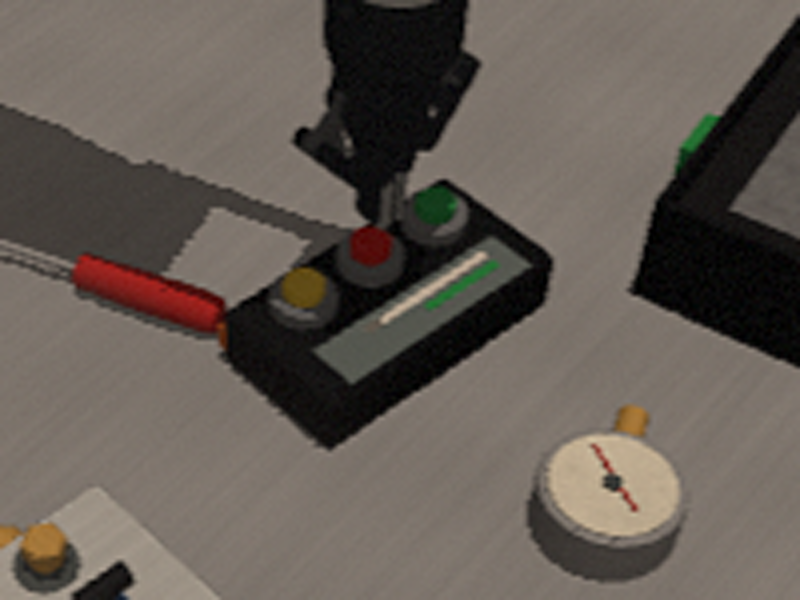

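Request:
apply_moves(
  deltas=[
    [-3,-1.5,6,0,0,0,0],
    [-2,-1,6,0,0,0,0],
    [0,0,5,0,0,0,0],
    [0,0,3,0,0,0,0],
    [0,0,0,0,0,0,0],
  ],
)

```text
clock: 3.07
tcp_pos: [0.515, 0.2403, 0.0723]
ee_rot: [-179.5, -0.7, -8.7]
ft_force: [-0.7, -0.2, -0.3]
width: 0.0003
```

```bash
python3 plan.py 514 242 66 -8 1; python3 -c "
from h import *
p=telemetry.sense()['tcp_pos'];print(proj('scene',p),proj('top',p))"
```

```text
t 3.07 p [515.  240.3  72.3] rpy [-179.5   -0.7   -8.7] F [-0.7 -0.2 -0.3] w 0.0003
[-1.3 -1.4  6.3] [-0.47 -0.67 -0.66]
[332.15984569 168.85126572] [166.52543054 221.65053885]
```

Request:
apply_moves(
  deltas=[
    [-1,-1,4,0,0,0,0],
    [0,0,3,0,0,0,0],
    [0,0,2,0,0,0,0],
    [0,0,2,0,0,0,0],
    [0,0,1,0,0,0,0],
  ],
)

```text
clock: 3.48
tcp_pos: [0.5146, 0.2418, 0.0609]
ee_rot: [-179.5, -0.7, -8.6]
ft_force: [-5.8, -2.7, 15.4]
width: -0.0
```

Request:
apply_moves(
  deltas=[
    [0,0,0,0,0,0,0],
    [0,0,-10,0,0,0,0],
    [0,0,-15,0,0,0,0],
    [-1,18,0,0,0,0,0],
    [-1,18,0,0,0,0,0],
  ],
)

```text
clock: 3.9
tcp_pos: [0.5084, 0.2083, 0.0889]
ee_rot: [-179.4, -0.9, -8.4]
ft_force: [-0.1, -0.6, 0.8]
width: -0.0001
```

Request:
apply_moves(
  deltas=[
    [0,17,0,0,0,0,0],
    [0,0,0,0,0,0,0],
    [0,0,0,0,0,0,0],
    [0,0,0,0,0,0,0],
    [0,0,0,0,0,0,0],
  ],
)

```text
clock: 4.32
tcp_pos: [0.5072, 0.19, 0.0915]
ee_rot: [-179.4, -1.1, -8.6]
ft_force: [0.3, -0.2, -0.1]
width: -0.0001
```

```bash
python3 plan.py 505 188 72 -8.5 3
```

```text
t 4.32 p [507.2 190.   91.5] rpy [-179.4   -1.1   -8.6] F [ 0.3 -0.2 -0.1] w -0.0001
[-0.7  0.8  6.5] [-0.21 -0.36 -0.02]
[-0.7  0.8  6.5] [-0.21 -0.36 -0.02]
[-0.7  0.8  6.5] [-0.21 -0.36 -0.02]
```

Request:
apply_moves(
  deltas=[
    [-1,1,6,-0.3,-0.5,0,0],
    [-1,1,6,-0.3,-0.5,0,0],
    [0,0,5,0,0,0,0],
    [0,0,3,0,0,0,0],
    [0,0,0,0,0,0,0],
  ],
)

```text
clock: 4.73
tcp_pos: [0.5048, 0.1905, 0.0688]
ee_rot: [180.0, 0.1, -8.4]
ft_force: [0.1, -0.0, 0.2]
width: 0.0002
```

Request:
apply_moves(
  deltas=[
    [0,0,4,0,0,0,0],
    [0,0,3,0,0,0,0],
    [0,0,2,0,0,0,0],
    [0,0,2,0,0,0,0],
    [0,0,0,0,0,0,0],
  ],
)

```text
clock: 5.15
tcp_pos: [0.5053, 0.1907, 0.0617]
ee_rot: [179.9, 0.1, -8.3]
ft_force: [-2.0, -0.8, 4.9]
width: -0.0
```

Request:
apply_moves(
  deltas=[
    [0,0,2,0,0,0,0],
    [0,0,1,0,0,0,0],
    [0,0,1,0,0,0,0],
    [0,0,-15,0,0,0,0],
    [0,0,-30,0,0,0,0],
  ],
)

```text
clock: 5.57
tcp_pos: [0.5015, 0.19, 0.1017]
ee_rot: [179.7, 0.7, -8.3]
ft_force: [-0.3, -0.1, -0.3]
width: -0.0
```

```bash
python3 plan.py 521.5 -51.5 95 -8 7
```

```text
t 5.57 p [501.5 190.  101.7] rpy [179.7   0.7  -8.3] F [-0.3 -0.1 -0.3] w -0.0
[ 7.8 33.7  1. ] [ 0.04  0.09 -0.05]
[ 7.8 33.7  1. ] [ 0.04  0.09 -0.05]
[ 7.8 33.7  1. ] [ 0.04  0.09 -0.05]
[ 7.7 33.7  1. ] [ 0.04  0.09 -0.05]
[ 7.7 33.8  1. ] [ 0.04  0.09 -0.05]
[ 7.7 33.8  1. ] [ 0.04  0.09 -0.05]
[ 7.7 33.8  1. ] [ 0.04  0.09 -0.05]
```

Request:
apply_moves(
  deltas=[
    [8,38,-2,0,0,0,0],
    [8,38,0,0,0,0,0],
    [8,38,0,0,0,0,0],
    [8,38,0,0,0,0,0],
    [8,38,0,0,0,0,0],
  ],
)

```text
clock: 5.98
tcp_pos: [0.5186, -0.0017, 0.1109]
ee_rot: [-180.0, -0.1, -7.5]
ft_force: [0.8, -0.1, 0.0]
width: 0.0001
```

Request:
apply_moves(
  deltas=[
    [8,25,0,0,0,0,0],
    [6,16,0,0,0,0,0],
    [0,0,0,0,0,0,0],
    [0,0,0,0,0,0,0],
    [0,0,0,0,0,0,0],
  ],
)

```text
clock: 6.4
tcp_pos: [0.5274, -0.0545, 0.1109]
ee_rot: [179.9, -0.2, -8.1]
ft_force: [0.2, -0.4, -0.3]
width: 0.0001
```

```bash
python3 plan.py 521.5 -51.5 77 -8 3
```

```text
t 6.4 p [527.4 -54.5 110.9] rpy [179.9  -0.2  -8.1] F [ 0.2 -0.4 -0.3] w 0.0001
[-2.1 -0.7 11.3] [ 0.03 -0.07 -0.02]
[-2.1 -0.7 11.3] [ 0.03 -0.07 -0.02]
[-2.1 -0.7 11.3] [ 0.03 -0.07 -0.02]
```

Request:
apply_moves(
  deltas=[
    [-2.5,-1,10,0,0,0,0],
    [-2.5,-1,9,0,0,0,0],
    [-2,0,7,0,0,0,0],
    [0,0,4,0,0,0,0],
    [0,0,0,0,0,0,0],
  ],
)

```text
clock: 6.82
tcp_pos: [0.5184, -0.0461, 0.0765]
ee_rot: [180.0, -0.1, -7.7]
ft_force: [-0.2, -0.2, -0.1]
width: 0.0
```

Request:
apply_moves(
  deltas=[
    [0,0,2,0,0,0,0],
    [0,0,2,0,0,0,0],
    [0,0,2,0,0,0,0],
    [0,0,0,0,0,0,0],
    [0,0,0,0,0,0,0],
  ],
)

```text
clock: 7.23
tcp_pos: [0.5183, -0.0454, 0.0697]
ee_rot: [180.0, -0.0, -7.6]
ft_force: [-0.7, -0.2, -1.0]
width: -0.0006
```

Request:
apply_moves(
  deltas=[
    [2,3,1,0,0,0,0],
    [0,2,1,0,0,0,0],
    [0,0,1,0,0,0,0],
    [0,0,1,0,0,0,0],
    [0,0,0,0,0,0,0],
  ],
)

```text
clock: 7.65
tcp_pos: [0.5207, -0.051, 0.0665]
ee_rot: [-180.0, -0.1, -7.7]
ft_force: [0.1, -0.1, -0.2]
width: -0.0002
```

```bash
python3 plan.py 521.5 -51.5 77 -8 1;  python3 - <<'E'
from h import *
im=vision.camera("scene")[190:340,140:340];cv2.imwrite("pics/b1.png",cv2.resize(im[:,:,::-1],None,fx=4,fy=4,interpolation=2))
E
```

```text
t 7.65 p [520.7 -51.   66.5] rpy [-1.8e+02 -1.0e-01 -7.7e+00] F [ 0.1 -0.1 -0.2] w -0.0002
[  0.9   0.4 -10.5] [-0.03 -0.12  0.33]
```

View pics/b1.png

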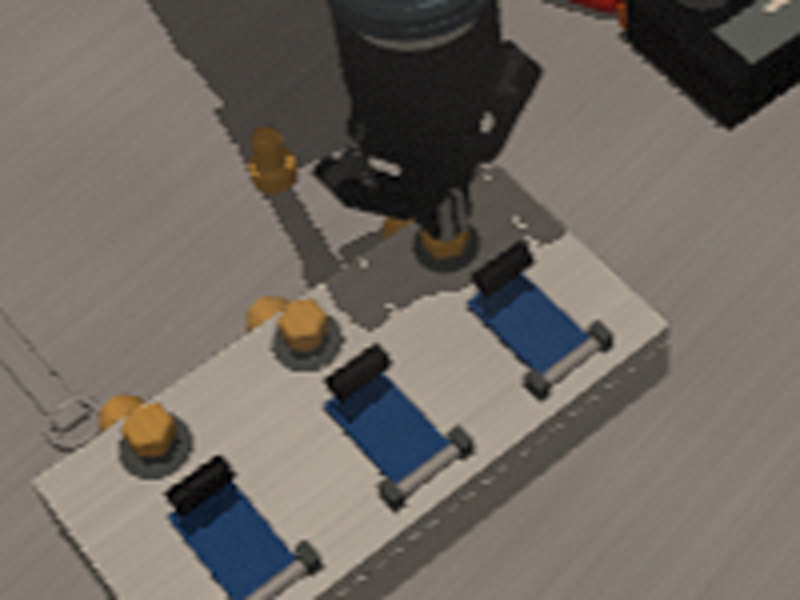

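Request:
apply_moves(
  deltas=[
    [0,0,1,0,0,0,0],
    [0,0,1,0,0,0,0],
    [0,0,1,0,0,0,0],
    [0,0,1,0,0,0,0],
    [0,0,0,0,0,0,0],
  ],
)

```text
clock: 8.12
tcp_pos: [0.5209, -0.0511, 0.0658]
ee_rot: [180.0, -0.1, -7.6]
ft_force: [-0.7, 1.0, 0.8]
width: -0.0001
```

Request:
apply_moves(
  deltas=[
    [0,0,2,0,0,0,0],
    [0,0,2,0,0,0,0],
    [0,0,2,0,0,0,0],
    [0,0,2,0,0,0,0],
    [0,0,3,0,0,0,0],
  ],
)

```text
clock: 8.53
tcp_pos: [0.5214, -0.0513, 0.0652]
ee_rot: [179.9, 0.0, -7.5]
ft_force: [-16.1, 4.3, 40.7]
width: 0.0
```

Request:
apply_moves(
  deltas=[
    [0,0,-5,0,0,0,0],
    [0,0,-25,0,0,0,0],
    [0,0,-25,0,0,0,1],
    [20,0,0,0,0,0,1],
    [20,0,0,0,0,0,1],
  ],
)

```text
clock: 8.95
tcp_pos: [0.5588, -0.0559, 0.1222]
ee_rot: [179.9, 0.2, -7.5]
ft_force: [-0.1, -0.9, -0.8]
width: 0.0356
```

Request:
apply_moves(
  deltas=[
    [5,0,0,0,0,0,1],
    [0,0,0,0,0,0,1],
    [0,0,0,0,0,0,1],
    [0,0,0,0,0,0,1],
    [0,0,0,0,0,0,1],
  ],
)

```text
clock: 9.37
tcp_pos: [0.5647, -0.0571, 0.1209]
ee_rot: [179.8, 0.2, -7.4]
ft_force: [-0.2, -0.4, 0.4]
width: 0.0856
```

```bash
python3 plan.py 570 -58 64 -8 5;  python3 - <<'E'
from h import *
im=vision.camera("scene")[190:340,140:340];cv2.imwrite("pics/b2.png",cv2.resize(im[:,:,::-1],None,fx=4,fy=4,interpolation=2))
E
```

```text
t 9.37 p [564.7 -57.1 120.9] rpy [179.8   0.2  -7.4] F [-0.2 -0.4  0.4] w 0.0856
[ 1.1  0.  11.4] [0.03 0.04 0.11]
[ 1.1  0.  11.4] [0.03 0.04 0.11]
[ 1.1  0.  11.4] [0.03 0.04 0.11]
[ 1.1  0.  11.4] [0.03 0.04 0.11]
[ 1.1  0.  11.4] [0.03 0.04 0.11]
```

View pics/b2.png

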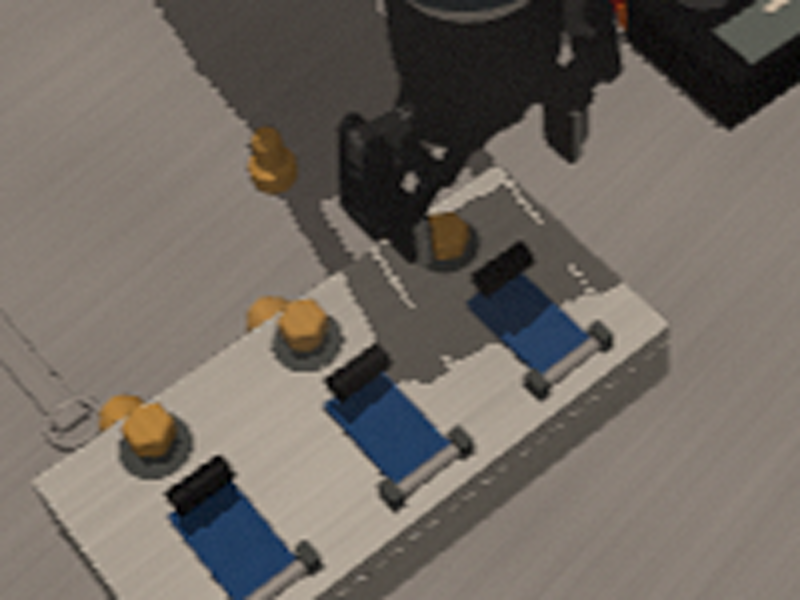

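Request:
apply_moves(
  deltas=[
    [2,0,15,0,0,0,1],
    [2,0,14,0,0,0,1],
    [1,0,12,0,0,0,1],
    [0,0,8,0,0,0,1],
    [0,0,0,0,0,0,1],
  ],
)

```text
clock: 9.83
tcp_pos: [0.5673, -0.0574, 0.0694]
ee_rot: [179.8, 0.3, -7.4]
ft_force: [-0.4, -0.5, 1.2]
width: 0.0852
```

```bash
python3 plan.py 570 -58 64 -8 2
```

```text
t 9.83 p [567.3 -57.4  69.4] rpy [179.8   0.3  -7.4] F [-0.4 -0.5  1.2] w 0.0852
[1.4 0.1 2.7] [0.08 0.14 0.28]
[1.4 0.1 2.7] [0.08 0.14 0.28]
```

Request:
apply_moves(
  deltas=[
    [2,0,2.5,0,0,0,1],
    [1.5,0,2,0,0,0,0.5],
    [0,0,0,0,0,0,0.4],
    [0,0,0,0,0,0,0.3],
    [0,0,0,0,0,0,0.2],
  ],
  force=30,
)

```text
clock: 10.25
tcp_pos: [0.5711, -0.0578, 0.0651]
ee_rot: [179.8, 0.3, -7.4]
ft_force: [0.3, 0.2, -0.6]
width: 0.0387
```

Request:
apply_moves(
  deltas=[
    [0,0,0,0,0,0,0],
    [0,0,0,0,0,0,0],
    [0,0,0,0,0,0,0],
    [0,0,0,0,0,0,0],
    [0,0,0,0,0,0,0],
  ],
)

```text
clock: 10.67
tcp_pos: [0.5715, -0.058, 0.0659]
ee_rot: [179.8, 0.2, -7.5]
ft_force: [0.3, 0.4, -2.6]
width: 0.0295
```

Request:
apply_moves(
  deltas=[
    [3,0,-5,0,0,0,0],
    [3.5,0,-4.5,0,0,0,0],
    [4,0,-4.2,0,0,0,0],
    [4.4,0,-3.7,0,0,0,0],
    [4.6,0,-3.3,0,0,0,0],
  ],
)

```text
clock: 11.08
tcp_pos: [0.5873, -0.0601, 0.0842]
ee_rot: [179.8, 0.9, -7.5]
ft_force: [-2.8, -1.5, -5.3]
width: 0.029
```

Request:
apply_moves(
  deltas=[
    [5,0,-3.3,0,0,0,0],
    [5,0,-3,0,0,0,0],
    [5.5,0,-2.5,0,0,0,0],
    [5.5,0,-2,0,0,0,0],
    [5.5,0,-1.3,0,0,0,0],
  ],
)

```text
clock: 11.5
tcp_pos: [0.6138, -0.0637, 0.0957]
ee_rot: [179.8, 1.3, -7.4]
ft_force: [-4.6, -2.0, -5.4]
width: 0.0292
```

Request:
apply_moves(
  deltas=[
    [5,0,-0.8,0,0,0,0],
    [4,0,-0.4,0,0,0,0],
    [2,0,0,0,0,0,0],
    [0,0,0,0,0,0,0],
    [0,0,0,0,0,0,0],
  ],
)

```text
clock: 11.92
tcp_pos: [0.6262, -0.0655, 0.0967]
ee_rot: [179.8, 1.4, -7.4]
ft_force: [-4.7, -0.8, -2.9]
width: 0.0289
```

```bash
python3 - <<'E'
from h import *
print(telemetry.sense())
im=vision.camera("scene")[130:340,140:420];cv2.imwrite("pics/b3.png",cv2.resize(im[:,:,::-1],None,fx=2.8,fy=2.8,interpolation=2))
E
```

```text
{'clock': 11.9167, 'joint_positions': array([-16.54739339,  26.23966041,  88.23086455,  -0.43345296,
        66.91615332,  81.04929023]), 'qd': array([ 0.09582979,  0.30210487, -0.54794722, -0.00494626,  0.3062944 ,
        0.02364779]), 'joint_torque': array([ 1.12764247e+00, -5.73012543e+01, -3.57952774e+01,  7.45457858e-01,
       -1.48886662e+00,  9.96355433e-03]), 'tcp_pos': array([ 0.62618118, -0.06547256,  0.09670692]), 'ee_rot': array([179.82605146,   1.43176569,  -7.42408367]), 'ft_force': array([-4.73111537, -0.77778462, -2.87865957]), 'moment': array([-0.14715541,  0.9764666 , -0.01172222]), 'width': 0.02893161771730671}
```

View pics/b3.png

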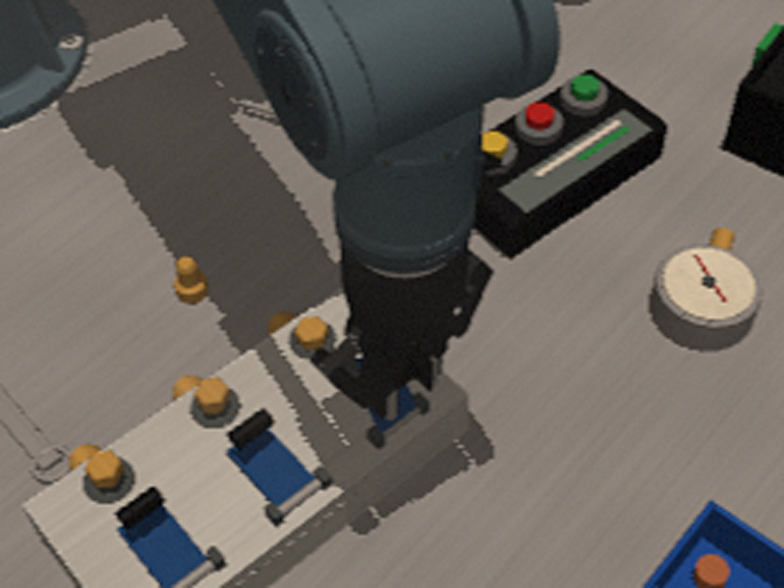

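Request:
apply_moves(
  deltas=[
    [0,0,0,0,0,0,0],
    [0,0,0,0,0,0,0],
    [0,0,0,0,0,0,0],
    [0,0,0,0,0,0,0],
    [0,0,0,0,0,0,0],
  ],
)

```text
clock: 12.38
tcp_pos: [0.6257, -0.0654, 0.0967]
ee_rot: [179.8, 1.5, -7.4]
ft_force: [-4.1, -1.3, -4.8]
width: 0.0295
```

Request:
apply_moves(
  deltas=[
    [0,0,0,0,0,0,0],
    [0,0,0,0,0,0,0],
    [0,0,0,0,0,0,0],
    [0,0,0,0,0,0,0],
    [0,0,0,0,0,0,0],
  ],
)

```text
clock: 12.8
tcp_pos: [0.6257, -0.0654, 0.0967]
ee_rot: [179.8, 1.5, -7.4]
ft_force: [-4.5, -0.7, -3.5]
width: 0.0293
```

```bash
python3 - <<'E'
from h import *
s=telemetry.sense();p=s["tcp_pos"];print(p,s["ft_force"],s["width"])
th=0
a=np.array([.990*(p[0]-.570)-.137*(p[1]+.058)-.05, p[2]+.019-.003-.054]);print("angle est",np.radians(150.75)-np.arctan2(a[1],a[0]),"radius",np.hypot(*a))
def m(im):
    h=cv2.cvtColor(im,cv2.COLOR_RGB2HSV);return h
b=vision.camera("top");cv2.imwrite("pics/end.png",b[:,:,::-1])
a=cv2.cvtColor(cv2.imread("pics/top0.png"),cv2.COLOR_BGR2RGB)
d=cv2.absdiff(a,b).max(2)
for n,(x0,y0,x1,y1) in dict(gauge=(162,104,220,148),adapter=(311,280,331,300),spanner=(392,262,416,354),driver=(198,252,236,354),cap3=(402,176,432,222)).items(): print(n,(d[y0:y1,x0:x1]>40).mean().round(3))
E
```

```text
[ 0.62568721 -0.0654159   0.09671327] [-4.45206068 -0.69784554 -3.51312006] 0.029299487590193626
angle est 1.1645911786206677 radius 0.05903410320706715
gauge 0.013
adapter 0.982
spanner 0.318
driver 0.096
cap3 0.583
```

```bash
python3 -c "
from plant import job
print(job.sign_off())"
```

```text
the job is handed in; nothing more can be done
None
```

I stopped the pump with the red key, then vented with the yellow key, and left the green key alone. Bolt 1, the first one I tapped, turned out to be the loose one. I pinched cap 1's bar on its ends, lifted the cap and signed off at about 13 s, still holding it.

**Last checks:**
- **Keys:** the red key went down to its stop (15 N). The yellow key read 4.9 N, close to full travel, before I pushed it a little further. All three looked up in the last scene picture.
- **Bolt 1:** the fingertip reached its stop about 8 mm down, where the push briefly read 41 N. The bolt visibly stayed down. I did not tap bolts 2 and 3.
- **Cap 1:** the measured tool pose gives about 1.16 rad open. That comes from the arc and was not read directly. The pose was still over the last 0.4 s, with the jaws at 29.3 mm on the 30 mm bar and about 6 N at the wrist. Caps 2 and 3 look shut.
- **Bystanders:** the gauge was unchanged between the top pictures. The adapter sat at the same pixels in the scene picture, and the spanner looked unmoved.

**A check that disagreed:** the automatic before/after comparison of the top pictures flagged big changes at the adapter, spanner and cap 3, and a small one at the driver. I put these down to the arm's view and shadow; I did not view that picture. For the driver, which was partly hidden at the end, I have only that the arm went nowhere near it.

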